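# Slide a brass blank along the rail into the corner pocket of a locating plate

## Task

Get the round brass blank ready for measuring on the dark locating plate: with the fingertips, push it straight back against the long rail while it is still well short of the blue lip, then slide it along the rail into the corner pocket until it lies against both the rail and the end stop. Only push it: it stays flat on the plate and is never picked up. Leave the gauge block, steel bush, clevis and vial where they are, and take the hand away when the blank is seated.

Things in the scene. Friction and masses are not known exactly. Their poses are not given: they have to be found in the camera images.
- nest: Locating plate left of the tall letter trays, fixed to the desk: dark, 150 (x) by 260 (y) mm, top 10 mm above the desk. Origin at the centre of its underside; x points away from the robot (within 20 degrees), y to the left, z up. Rail, end stop and blue lip stand on it, tops 22 mm above the desk. Push the blank towards +x to meet the rail, then towards +y into the pocket.
- rail_mid (a point): Middle of the light aluminium rail's near face, at its top edge: x = +52, y = 0, z = +22 mm in the plate's frame. The rail runs along the plate's y from y = -125 to +125 mm at the far edge, 14 mm thick.
- lip_mouth (a point): Right-hand end of the blue lip, top of its face towards the rail: x = +10, y = +88, z = +22 mm in the plate's frame. The lip is 20 mm long, parallel to the rail, 8 mm thick, and runs left to the aluminium end stop (its face at y = +108 mm, from the rail to x = +2 mm). Rail, stop and lip form the pocket, 42 mm wide, open towards -y.
- pocket_seat (a point): Where the middle of the blank's underside lies when it is fully home in the corner, touching rail and stop: on the plate's top at x = +34, y = +90 mm in the plate's frame. Its axes are those of the plate.
- blank_center (a point): Centre (half-way up) of the loose brass blank: a solid round disc with a shallow turned recess in its top face, diameter 36 mm, 12 mm thick, about 100 g, lying flat on the plate. It starts in the right half of the plate, its centre 35 to 75 mm in front of its place at the rail. Friction about 0.6; it may jam if pressed hard against the rail while it is slid, so push it mainly from behind.
- block: Bystander, loose: small steel gauge block 10 x 30 x 10 mm, lying on the front left part of the plate. Origin at the centre of its underside, length along its y.
- bush: Bystander, loose: turned steel bush, 22 mm diameter, 18 mm high, on the desk behind the rail. Origin at the centre of its underside.
- clevis: Bystander, loose: dark fork-shaped clevis 14 x 22 x 30 mm, standing on the desk behind the rail. Origin at the centre of its underside.
- vial: Bystander, loose: clear vial with a red cap, 30 mm diameter, 44 mm high, standing on the desk left of the plate. Origin at the centre of its underside.
Mind the look-alikes: they are no part of the job. Of the things shaped like the part that bears blank_center, the brass one is meant.

How it is judged:
By the outcome, as a careful person would: the job done as asked, in the order asked, and still so for the second after the job is handed in, with the robot touching nothing.
It also fails if it takes over 48 s, if anything falls off the work surface, if the arm or the gripper's body presses on something with over 40 N, if the wrist force passes 120 N, or if a joint passes its speed limit or range.

## Robot

A 7-joint arm with a two-finger parallel gripper is mounted at the origin on a cart in front of the work surface, level with it; the furniture and walls round the work are solid. World frame = base frame: x ahead of the robot, y to its left, z up, the work surface at z = 0. Lengths are in m, angles in rad, forces in N, time in s.
With the tool pointing down it reaches from about 0.425 to 1.025 m from the base axis. Payload 3.6 kg.
Tool frame: the origin (TCP) lies midway between the tips of the shut fingers; the grasp point (between the pads) lies 19 mm behind it; x points along the fingers, y is the direction in which the jaws open and shut, and the axes are right-handed (so a half turn about x gives the same grasp; the last joint's range is limited). The gripper opens to 85 mm and grips with 20 to 120 N. Pads are 22 mm wide; open, the fingers measure 114 mm over their backs; the gripper's body (76 mm by 85 mm) begins 54 mm behind the grasp point. The pads swing forward as they close: fully open they stand 13 mm farther back than shut.
Start: joints at [-1.375, 0.591, 0.048, 1.609, -0.033, 0.943, -0.034], TCP at [0.206, 0.695, 0.231] pointing down, gripper open.
Joint ranges: [-2.69, 2.69], [-0.47, 2.24], [-1.27, 1.36], [0.19, 2.51], [-1.53, 4.68], [0.08, 2.07], [-3.09, 3.09]. Speed limits (rad/s): [2.57, 2.57, 3.14, 3.14, 3.14, 3.14, 3.14].

## Interface

Orientations are given as a unit quaternion [w, x, y, z].
In Python, from rig import sense, capture, hand_in, trace gives the robot as it stands.
- The arm moves only by the shell command python3 -m jog 'ROWS' [FORCE]. ROWS is JSON, one flat list of numbers, 7 for each row, row after row: the shift along the tool's x, y, z scaled (see below), then the turn, a rotation vector about the tool's x, y, z scaled (see below), then the opening, from -1 (shut) to 1 (fully open). A call has 1 to 8 rows; each row shifts and turns the pose as measured when the row begins, along the tool's axes as they then stand; what a row does not reach is not made up. The controller multiplies each number of a shift by 0.12 m and each number of a turn by 45 degrees. A row lasts 1/12 s, in which the tool goes at most 41.7 mm and 7.16 degrees, less where a joint would pass 70% of its speed; a pose out of reach is approached as far as the arm can. A call with a number of a shift or a turn outside -1 to 1 is refused whole. A call with a gripper value outside its range is refused whole. The fingers move at their own pace and stop on an object; FORCE is the grip in N (left out, the last holds). Time passes only in rows, so rows that do not move let the fingers close. It gives the time, the measured TCP pose, the force and the opening at its end, in the units of the state.
- sense(): the state, without advancing time (a new reading comes with each control period).
- capture(name): name is "scene" or "top" or "wrist"; returns a dict with "frame" (384x512x3 uint8, red, green, blue), "intrinsics" (3x3 intrinsics, pixels), "extrinsics" (4x4, takes a point from camera to world coordinates); the wrist camera has in their place "tool_from_camera" (4x4, takes a point from camera to tool coordinates, whose origin is the TCP and whose axes are the tool frame's). Camera axes: x right, y down, z forward; pixel columns grow to the right and rows downward; lengths in m; the calibration is good to about 2 mm. A picture is of the moment at which its call begins: read the wrist's pose just before it. There is no depth.
- hand_in(): hands the job in, once; it reports no verdict.
Trained networks look in a picture, given as the dict that the camera call returned (one of the last four; its "shot" number tells which), for a name from the list of things; names that differ only in an ending like _2 or _b are one class to them, and where a whole thing is asked for, a point or a joint stands for the part that bears it (a point fixed in the world has none). Each returns a list of dicts, best first, with "conf" (0 to 1); they miss things now and then, are a little off and sometimes report something else, mostly with a low value. They report only what shows in the picture. A call takes as long as a camera call. They do not tell look-alikes from the thing itself.
- trace(picture, thing): "pixels" (384x512 bool, what is visible of it) and "rect" ([left, top, right, bottom] in pixels, round what is visible of it).
The state is a dict: "t": time; "q": joint angles; "qvel": joint speeds; "joint_torque": joint torques, N m; "tool_pos": TCP position; "tool_rot": TCP orientation; "contact_force": force on the tool from outside, world axes, zero at the start; "torque": the same for the moment, N m; "finger_gap": finger opening in m.
Only numpy, scipy, OpenCV 4.12 (cv2) and the standard library are available. Lean on these libraries where they do the work, as an engineer would, in place of code of your own. Each camera call takes 0.05 s, during which the arm holds its last target.

## Working session

There is one attempt and no reset: what is moved stays moved. The work goes in short steps, Python scripts to look and compute and a shell command to move; the robot and the scene stay as the last step left them, time stands still between calls to the robot, and variables do not carry over. Pictures are saved under pics/ and viewed, and the job is handed in when it is done.

```bash
mkdir -p pics; ls
python3 - <<'E'
from rig import sense,capture
import cv2,numpy as np
s=sense();print({k:np.round(v,3) for k,v in s.items()})
for n in ("scene","top"):
    c=capture(n);cv2.imwrite(f"pics/{n}0.png",c["frame"][:,:,::-1]);print(n,c["shot"],np.round(c["intrinsics"],1).tolist(),np.round(c["extrinsics"],3).tolist())
E
```

```text
pics
{'t': np.float64(0.0), 'q': array([-1.375,  0.592,  0.048,  1.61 , -0.033,  0.943, -0.034]), 'qvel': array([ 0.001, -0.001,  0.001, -0.   , -0.   , -0.001, -0.   ]), 'joint_torque': array([-1.0000e-03, -5.4871e+01,  1.5460e+00, -1.9813e+01,  9.0000e-03,
        9.0000e-03, -0.0000e+00]), 'tool_pos': array([0.206, 0.694, 0.23 ]), 'tool_rot': array([ 0.7  ,  0.101,  0.7  , -0.103]), 'contact_force': array([ 0.355, -0.435, -0.279]), 'torque': array([-0.022, -0.051,  0.04 ]), 'finger_gap': np.float64(0.085)}
scene 1 [[478.6, 0.0, 253.3], [0.0, 478.6, 195.4], [0.0, 0.0, 1.0]] [[0.456, -0.399, 0.795, -0.202], [-0.89, -0.203, 0.409, -0.367], [-0.002, -0.894, -0.448, 0.458], [0.0, 0.0, 0.0, 1.0]]
top 2 [[450.5, 0.0, 254.9], [0.0, 450.5, 194.1], [0.0, 0.0, 1.0]] [[0.01, -0.986, 0.169, 0.402], [-0.999, -0.015, -0.03, 0.028], [0.032, -0.169, -0.985, 1.115], [0.0, 0.0, 0.0, 1.0]]
```

View pics/scene0.png

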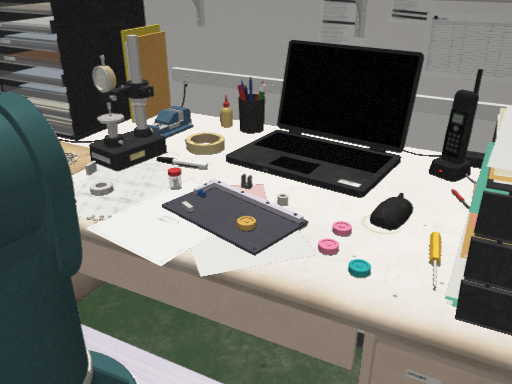

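View pics/top0.png

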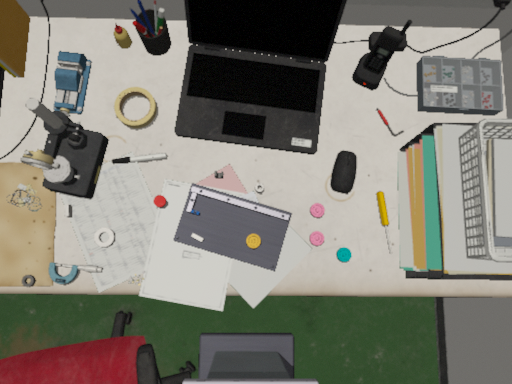

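The plate lies at about (233,228) in the top view, with the brass blank at (253,241), the block at (197,237), the vial at (160,201), the clevis at (219,175) and the bush at (259,189). Next I measure the poses.

```bash
cat > h.py <<'E'
import numpy as np,cv2
from rig import sense,capture,trace
def ray(c,uv,z):
    K=c["intrinsics"];E=np.array(c["extrinsics"])
    d=E[:3,:3]@np.linalg.inv(K)@np.array([uv[0],uv[1],1.]);o=E[:3,3]
    return o+d*(z-o[2])/d[2]
def proj(c,P):
    K=np.array(c["intrinsics"]);E=np.linalg.inv(np.array(c["extrinsics"]))
    p=(np.atleast_2d(P)@E[:3,:3].T+E[:3,3])@K.T
    return p[:,:2]/p[:,2:]
E
python3 - <<'E'
from h import *
import pickle
c=capture("top")
pickle.dump(c,open("top.pkl","wb"))
for n in ("nest","blank_center","block"):
    for r in trace(c,n)[:3]:
        m=r["pixels"]; ys,xs=np.nonzero(m); uv=(xs.mean(),ys.mean())
        z={"nest":.01,"blank_center":.022,"block":.02}[n]
        print(n,r["conf"],r["rect"],np.round(uv,1),ray(c,uv,z).round(4), m.sum())
        if n=="nest": print(cv2.minAreaRect(np.c_[xs,ys].astype(np.float32)))
f=c["frame"][170:285,150:310,::-1]
cv2.imwrite("pics/z0.png",cv2.resize(f,None,fx=5,fy=5,interpolation=cv2.INTER_CUBIC))
E
```

```text
nest 0.97 [171.5, 181.1, 290.1, 269.4] [231.7 226.7] [0.5101 0.0497 0.01  ] 6291
((232.07131958007812, 226.6827850341797), (106.97954559326172, 61.992698669433594), 16.966148376464844)
blank_center 0.66 [309.6, 230.3, 321.3, 243.6] [316.  238.4] [ 0.4829 -0.1557  0.022 ] 160
blank_center 0.45 [245.3, 233.1, 259.6, 250.8] [252.3 240.7] [ 0.4755 -0.0008  0.022 ] 169
blank_center 0.45 [310.0, 207.4, 324.4, 220.6] [316.2 210.5] [ 0.5515 -0.1572  0.022 ] 158
block 0.57 [190.6, 234.5, 203.4, 241.4] [196.6 237.6] [0.4816 0.1338 0.02  ] 52
```

View pics/z0.png

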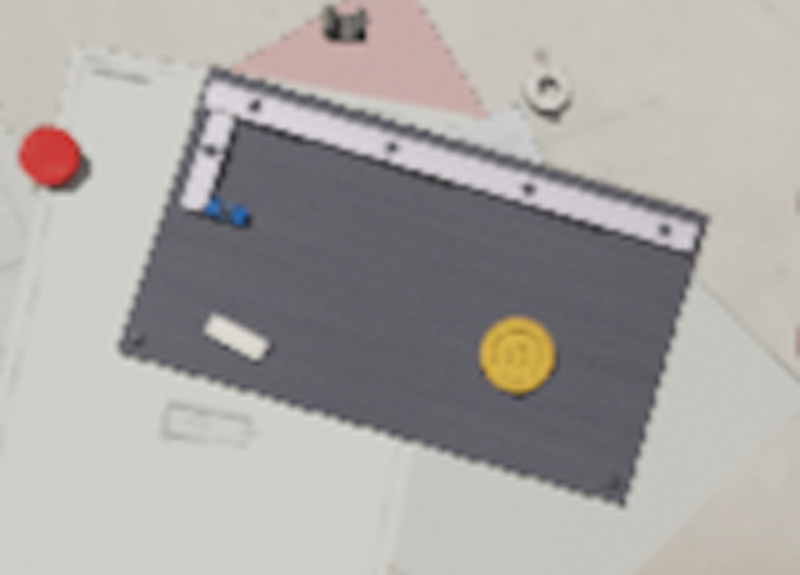

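```bash
cat >> h.py <<'E'
def zuv(p): return np.array([150+(p[0]+.5)/5-.5,170+(p[1]+.5)/5-.5])
def w2p(T,P): # T=(x,y,th)
    c,s=np.cos(T[2]),np.sin(T[2]);d=np.asarray(P)[:2]-T[:2];return np.array([c*d[0]+s*d[1],-s*d[0]+c*d[1]])*1000
def p2w(T,P):
    c,s=np.cos(T[2]),np.sin(T[2]);return np.array([T[0]+c*P[0]-s*P[1],T[1]+s*P[0]+c*P[1],P[2]])
E
python3 - <<'E'
from h import *
import pickle
from scipy.optimize import least_squares
c=pickle.load(open("top.pkl","rb"))
obs=[((75,130,10),(211,70)),((75,-130,10),(707,215)),((-75,-130,10),(624,503)),((-75,130,10),(122,351)),((52,108,22),(237,121)),((52,-125,22),(693,252)),((2,108,22),(213,211))]
M=np.array([o[0] for o in obs])/1000.;U=np.array([zuv(o[1]) for o in obs])
f=lambda T:(proj(c,np.array([p2w(T,m) for m in M]))-U).ravel()
r=least_squares(f,[.51,.05,-.28]);T=r.x;print(T,np.degrees(T[2]),r.fun.reshape(-1,2).round(2).tolist())
np.save("T.npy",T)
b=ray(c,zuv((517,355)),.022);print("blank",b,w2p(T,b))
k=ray(c,zuv((237,337)),.02);print("block",k,w2p(T,k))
for n,P in dict(rail=(.052,0,.022),lip=(.01,.088,.022),seat=(.034,.09,.01)).items(): print(n,p2w(T,P))
# scene check
s=capture("scene");im=s["frame"][:,:,::-1].copy()
for m in M:
    u=proj(s,p2w(T,m))[0];cv2.circle(im,tuple(int(x*16) for x in u),24,(0,255,0),-1,shift=4)
u=proj(s,[b])[0];cv2.circle(im,tuple(int(x*16) for x in u),24,(0,0,255),-1,shift=4)
cv2.imwrite("pics/s1.png",cv2.resize(im[160:260,140:320],None,fx=4,fy=4,interpolation=cv2.INTER_CUBIC))
st=sense();from scipy.spatial.transform import Rotation as R
w=st["tool_rot"];print(R.from_quat(w[[1,2,3,0]]).as_matrix().round(3))
E
```

```text
[ 0.5112008   0.04629861 -0.2767939 ] -15.859122227086475 [[0.09, -1.06], [1.15, -0.33], [1.12, 0.93], [-1.02, 0.66], [0.07, -0.87], [0.02, -0.01], [-1.38, 0.51]]
blank [ 0.47579223 -0.00255231  0.022     ] [-20.71116251 -56.66768786]
block [0.48296352 0.13293383 0.02      ] [-50.83753874  75.62109173]
rail [0.5612215  0.03208842 0.022     ]
lip [0.54486819 0.12821629 0.022     ]
seat [0.56850122 0.12358162 0.01      ]
[[-0.     0.285  0.959]
 [-0.001  0.959 -0.285]
 [-1.    -0.001  0.   ]]
```

View pics/s1.png

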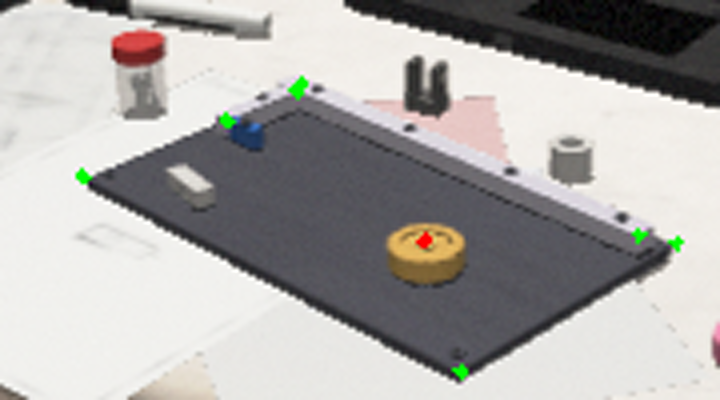

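Blank in the plate frame is about (-21,-57) mm, and the tool's y and z axes nearly match the plate's +y and +x. I'll travel over with the hand partly closed. Two fingertips will then cradle the disc for the push towards the rail.

```bash
python3 -m jog '[0,-0.2,0.25,0,0,0,-0.5, 0,-0.2,0.25,0,0,0,-0.5, 0,-0.22,0.22,0,0,0,-0.5, 0,-0.25,0.2,0,0,0,-0.5, 0,-0.25,0.2,0,0,0,-0.5, 0,-0.25,0.2,0,0,0,-0.5, 0,-0.25,0.2,0,0,0,-0.5, 0,-0.25,0.2,0,0,0,-0.5]' 20
python3 -m jog '[0,-0.25,0.18,0,0,0,-0.5, 0,-0.25,0.18,0,0,0,-0.5, 0,-0.25,0.18,0,0,0,-0.5, 0,-0.25,0.15,0,0,0,-0.5, 0,-0.25,0.15,0,0,0,-0.5, 0,-0.25,0.15,0,0,0,-0.5]'
cat >> h.py <<'E'
def tgt(px,py,z):
    from scipy.spatial.transform import Rotation as R
    T=np.load("T.npy");st=sense();w=st["tool_rot"];m=R.from_quat(w[[1,2,3,0]]).as_matrix()
    d=p2w(T,np.array([px,py,z])/1000)-st["tool_pos"]
    print("t",round(float(st["t"]),2),"tcp plate",w2p(T,st["tool_pos"]).round(1),"z",round(st["tool_pos"][2]*1000,1),"F",st["contact_force"].round(1),"gap",st["finger_gap"].round(4),"yaw err",np.degrees(np.arctan2(m[1,2],m[0,2])-T[2]).round(2),"tilt",m[:2,0].round(3))
    print("units in tool:",(m.T@d/0.12).round(3))
E
python3 -c "
from h import *
tgt(-64,-57,60)"
```

```text
t: 1.02
tool_pos: [0.3387, 0.424, 0.2283]
tool_rot: [0.699, 0.099, 0.702, -0.091]
contact_force: [0.3, -0.3, 1.0]
finger_gap: 0.0213
t: 1.52
tool_pos: [0.4096, 0.2082, 0.2274]
tool_rot: [0.701, 0.101, 0.701, -0.09]
contact_force: [0.1, -0.1, 0.2]
finger_gap: 0.0212Traceback (most recent call last):
  File "<string>", line 3, in <module>
    tgt(-64,-57,60)
    ~~~^^^^^^^^^^^^
  File "h.py", line 20, in tgt
    print("t",round(float(st["t"]),2),"tcp plate",w2p(T,st["tool_pos"]).round(1),"z",round(st["tool_pos"][2]*1000,1),"F",st["contact_force"].round(1),"gap",st["finger_gap"].round(4),"yaw err",np.degrees(np.arctan2(m[1,2],m[0,2])-T[2]).round(2),"tilt",m[:2,0].round(3))
                                                                                                                                                            ^^^^^^^^^^^^^^^^^^^^^^
AttributeError: 'float' object has no attribute 'round'
```

```bash
sed -i 's/st\["finger_gap"\].round(4)/np.round(st["finger_gap"],4)/' h.py
python3 -c "
from h import *
tgt(-64,-57,60)"
```

```text
t 1.52 tcp plate [-142.   127.9] z 227.4 F [ 0.1 -0.1  0.2] gap 0.0212 yaw err 0.36 tilt [0.002 0.016]
units in tool: [ 1.369 -1.567  0.643]
```

```bash
python3 -m jog '[0.07,-0.22,0.11,0,0,0,-0.5, 0.08,-0.22,0.11,0,0,0,-0.5, 0.1,-0.22,0.11,0,0,0,-0.5, 0.12,-0.22,0.11,0,0,0,-0.5, 0.12,-0.22,0.08,0,0,0,-0.5, 0.12,-0.22,0.06,0,0,0,-0.5, 0.12,-0.15,0.04,0,0,0,-0.5, 0.12,-0.06,0.02,0,0,0,-0.5]'
python3 -c "
from h import *
tgt(-64,-57,60)
c=capture('top');f=c['frame'][170:285,150:310,::-1];cv2.imwrite('pics/z1.png',cv2.resize(f,None,fx=5,fy=5))
c=capture('wrist');cv2.imwrite('pics/w1.png',c['frame'][:,:,::-1])"
```

```text
t: 2.18
tool_pos: [0.4439, -0.0024, 0.1245]
tool_rot: [0.707, 0.107, 0.693, -0.091]
contact_force: [0.8, 0.4, -0.7]
finger_gap: 0.0212
t 2.18 tcp plate [-51.4 -65.2] z 124.5 F [ 0.8  0.4 -0.7] gap 0.0212 yaw err -0.26 tilt [0.023 0.019]
units in tool: [ 0.537  0.055 -0.115]
```

View pics/w1.png

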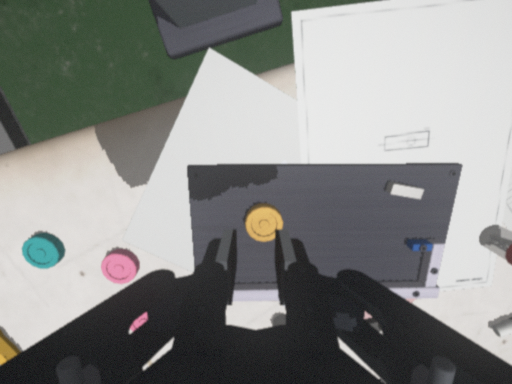

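The wrist view shows the disc at (264,223), with the plate's near edge running from (190,164) to (460,163). I'll cross-check it against the top fix and level the tool.

```bash
cat >> h.py <<'E'
def lvl():
    from scipy.spatial.transform import Rotation as R
    T=np.load("T.npy");w=sense()["tool_rot"];m=R.from_quat(w[[1,2,3,0]])
    c,s=np.cos(T[2]),np.sin(T[2])
    D=np.array([[0,-s,c],[0,c,s],[-1,0,0]])
    print("turn units",(m.inv()*R.from_matrix(D)).as_rotvec().__mul__(180/np.pi/45).round(3))
def wristcam(c,st):
    from scipy.spatial.transform import Rotation as R
    E=np.eye(4);E[:3,:3]=R.from_quat(st["tool_rot"][[1,2,3,0]]).as_matrix();E[:3,3]=st["tool_pos"]
    c["extrinsics"]=E@np.array(c["tool_from_camera"]);return c
E
python3 - <<'E'
from h import *
T=np.load("T.npy");st=sense();c=wristcam(capture("wrist"),st);lvl()
for n,uv,z in [("blank",(264,223),.022),("NR",(190,164),.01),("NL",(460,163),.01),("block",(407,191),.02),("FRrail",(233,300),.022)]:
    p=ray(c,uv,z);print(n,p.round(4),w2p(T,p).round(1))
for r in trace(c,"blank_center")[:4]:
    ys,xs=np.nonzero(r["pixels"]);print(r["conf"],r["rect"],xs.mean(),ys.mean())
E
```

```text
turn units [-0.003  0.018 -0.031]
blank [0.4749 0.0009 0.022 ] [-22.5 -53.5]
NR [ 0.4037 -0.0495  0.01  ] [ -77.2 -121.5]
NL [0.474  0.1939 0.01  ] [-76.1 131.9]
block [0.4828 0.1371 0.02  ] [-52.1  79.6]
FRrail [ 0.5488 -0.0528  0.022 ] [ 63.2 -85.1]
0.9 [241.7, 201.4, 281.0, 243.8] 261.1341463414634 222.43466898954705
0.69 [19.8, 233.1, 63.9, 267.2] 41.995633187772924 250.4174672489083
0.64 [98.1, 245.7, 137.0, 283.9] 118.76878048780488 266.09073170731705
0.45 [129.5, 313.8, 148.3, 332.4] 138.73282442748092 322.3435114503817
```

```bash
python3 -m jog '[0.1,0.02,-0.04,0,0.018,-0.03,-0.5, 0.12,0.02,-0.04,0,0,0,-0.5, 0.12,0.01,-0.04,0,0,0,-0.5, 0.1,0,0,0,0,0,-0.5, 0,0,0,0,0,0,-0.5]'
python3 -c "
from h import *
tgt(-64,-57,40);lvl()
c=capture('wrist');cv2.imwrite('pics/w2.png',c['frame'][:,:,::-1])
c=capture('scene');cv2.imwrite('pics/s2.png',c['frame'][:,:,::-1])"
```

```text
t: 2.8
tool_pos: [0.4387, 0.0199, 0.0764]
tool_rot: [0.707, 0.096, 0.695, -0.09]
contact_force: [0.6, 1.0, -0.2]
finger_gap: 0.0216
t 2.8 tcp plate [-62.5 -45.2] z 76.4 F [ 0.6  1.  -0.2] gap 0.0216 yaw err 0.7 tilt [0.017 0.006]
units in tool: [ 0.302 -0.101 -0.018]
turn units [ 0.016  0.019 -0.013]
```

View pics/w2.png

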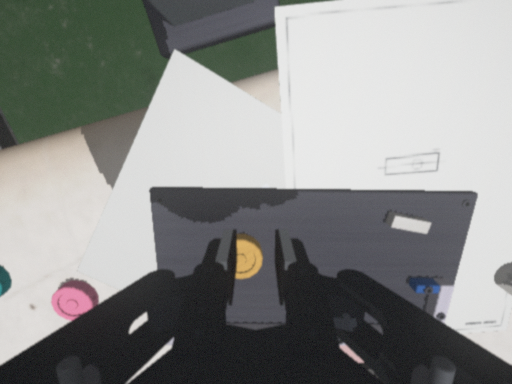

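View pics/s2.png

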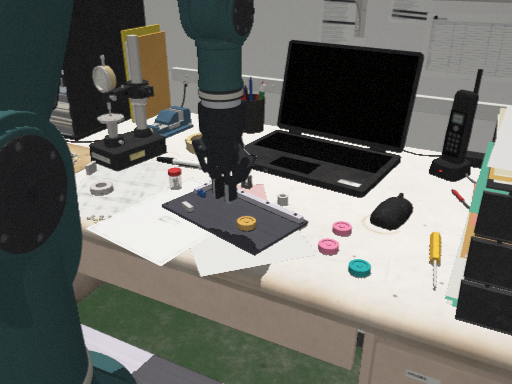

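The disc is at (243,258), left of the middle between the tips (237–280,232), so I shift towards -y and then settle.

```bash
python3 -m jog '[0.05,-0.05,-0.01,0.016,0.02,-0.013,-0.5, 0.1,-0.05,-0.01,0,0,0,-0.5, 0.1,0,0,0,0,0,-0.5, 0,0,0,0,0,0,-0.5, 0,0,0,0,0,0,-0.5]'
python3 -c "
from h import *
tgt(-64,-57,40);lvl()"
```

```text
t: 3.32
tool_pos: [0.4384, 0.0093, 0.0507]
tool_rot: [0.703, 0.099, 0.697, -0.097]
contact_force: [-0.4, -0.9, 0.2]
finger_gap: 0.0217
t 3.32 tcp plate [-59.9 -55.5] z 50.7 F [-0.4 -0.9  0.2] gap 0.0217 yaw err -0.06 tilt [0.009 0.001]
units in tool: [ 0.089 -0.013 -0.035]
turn units [-0.001  0.01  -0.004]
```

```bash
python3 -m jog '[0.06,-0.01,-0.03,0,0.01,0,-0.5, 0.06,-0.005,0,0,0,0,-0.5, 0.06,0,0,0,0,0,-0.5, 0.04,0,0,0,0,0,-0.5, 0,0,0,0,0,0,-0.5]'
python3 -c "
from h import *
tgt(-64,-57,15);lvl()
T=np.load('T.npy');st=sense();c=wristcam(capture('wrist'),st)
im=c['frame'][:,:,::-1].copy();
print(proj(c,[st['tool_pos']]))
b=[r for r in trace(c,'blank_center')][:2]
for r in b:print(r['conf'],r['rect'])
cv2.imwrite('pics/w3.png',im)"
```

```text
t: 3.73
tool_pos: [0.4362, 0.0085, 0.0239]
tool_rot: [0.702, 0.099, 0.699, -0.097]
contact_force: [0.3, -0.1, 0.2]
finger_gap: 0.0217
t 3.73 tcp plate [-61.8 -56.8] z 23.9 F [ 0.3 -0.1  0.2] gap 0.0217 yaw err -0.1 tilt [0.005 0.003]
units in tool: [ 0.074 -0.002 -0.019]
turn units [-0.002  0.005 -0.006]
[[254.30803087 245.2858559 ]]
0.83 [17.1, 322.9, 57.4, 352.1]
0.66 [227.0, 268.4, 284.9, 329.6]
```

View pics/w3.png

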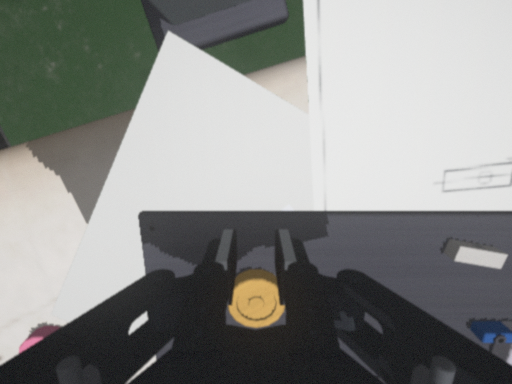

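The disc at (256,299) is centred between the fingertips at (226,240) and (286,240). Now descend beside the plate top and push.

```bash
python3 -m jog '[0.04,0,0,0,0.005,0,-0.5, 0.03,0,0,0,0,0,-0.5, 0,0,0,0,0,0,-0.5, 0,0,0,0,0,0,-0.5]'
python3 -c "
from h import *
tgt(8,-57,15);lvl()"
```

```text
t: 4.17
tool_pos: [0.4367, 0.0087, 0.0155]
tool_rot: [0.701, 0.1, 0.7, -0.096]
contact_force: [-0.4, 0.3, -0.4]
finger_gap: 0.0216
t 4.17 tcp plate [-61.4 -56.6] z 15.5 F [-0.4  0.3 -0.4] gap 0.0216 yaw err -0.08 tilt [0.002 0.004]
units in tool: [ 0.004 -0.003  0.578]
turn units [-0.002  0.001 -0.006]
```

```bash
python3 -m jog '[0,0,0.05,0,0,0,-0.5, 0,0,0.05,0,0,0,-0.5, 0,0,0.05,0,0,0,-0.5, 0,0,0.05,0,0,0,-0.5, 0,0,0.05,0,0,0,-0.5, 0,0,0.05,0,0,0,-0.5, 0,0,0.03,0,0,0,-0.5, 0,0,0,0,0,0,-0.5]'
python3 -c "
from h import *
tgt(8,-57,15);lvl()
c=capture('wrist');cv2.imwrite('pics/w4.png',c['frame'][:,:,::-1])"
```

```text
t: 4.83
tool_pos: [0.4792, -0.0036, 0.0158]
tool_rot: [0.701, 0.1, 0.7, -0.097]
contact_force: [0.2, -0.6, 0.1]
finger_gap: 0.0212
t 4.83 tcp plate [-17.1 -56.8] z 15.8 F [ 0.2 -0.6  0.1] gap 0.0212 yaw err -0.09 tilt [0.002 0.004]
units in tool: [ 0.007 -0.001  0.209]
turn units [-0.002  0.001 -0.006]
```

View pics/w4.png

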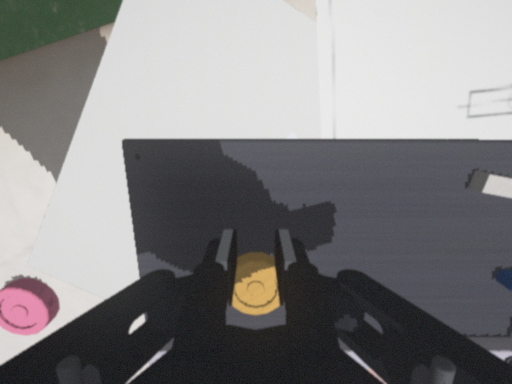

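The disc at (256,284) is nested between both fingertips and moving. Continue to the rail, slower now.

```bash
python3 -m jog '[0,0,0.04,0,0,0,-0.5, 0,0,0.04,0,0,0,-0.5, 0,0,0.04,0,0,0,-0.5, 0,0,0.03,0,0,0,-0.5, 0,0,0.02,0,0,0,-0.5, 0,0,0.01,0,0,0,-0.5]'
python3 -c "
from h import *
tgt(8,-57,15);lvl()"
python3 -m jog '[0,0,0.015,0,0,0,-0.5, 0,0,0.015,0,0,0,-0.5]'
python3 -c "
from h import *
tgt(8,-57,15)
c=capture('wrist');cv2.imwrite('pics/w5.png',c['frame'][:,:,::-1])"
```

```text
t: 5.38
tool_pos: [0.4981, -0.0095, 0.0155]
tool_rot: [0.698, 0.099, 0.702, -0.096]
contact_force: [-1.8, 0.9, 0.5]
finger_gap: 0.0215
t 5.38 tcp plate [  2.7 -57.3] z 15.5 F [-1.8  0.9  0.5] gap 0.0215 yaw err -0.04 tilt [-0.005  0.005]
units in tool: [0.004 0.002 0.044]
turn units [-0.001 -0.007 -0.004]
t: 5.55
tool_pos: [0.5011, -0.0105, 0.0155]
tool_rot: [0.698, 0.099, 0.703, -0.096]
contact_force: [-1.2, 1.2, 1.5]
finger_gap: 0.0212
t 5.55 tcp plate [  5.8 -57.4] z 15.5 F [-1.2  1.2  1.5] gap 0.0212 yaw err -0.03 tilt [-0.006  0.005]
units in tool: [0.004 0.003 0.018]
```

View pics/w5.png

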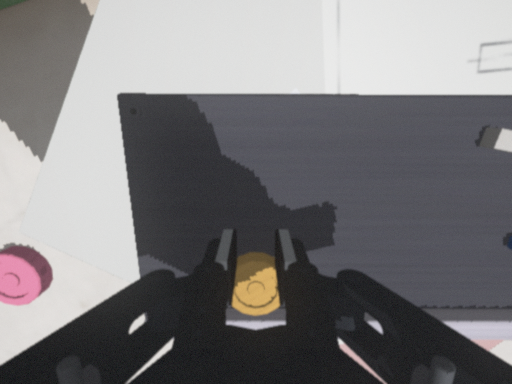

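The disc's far edge is at row 314 and the rail's light top at about 318, so it is almost touching. I'll keep nudging until the force rises.

```bash
python3 -m jog '[0,0,0.02,0,0,0,-0.5, 0,0,0.02,0,0,0,-0.5]'
python3 -m jog '[0,0,0.02,0,0,0,-0.5, 0,0,0.02,0,0,0,-0.5]'
python3 -c "
from h import *
tgt(8,-57,15)
c=capture('wrist');cv2.imwrite('pics/w6.png',cv2.resize(c['frame'][220:350,180:340,::-1],None,fx=4,fy=4))"
```

```text
t: 5.77
tool_pos: [0.5046, -0.0117, 0.0153]
tool_rot: [0.697, 0.099, 0.704, -0.096]
contact_force: [-3.1, 1.7, 2.7]
finger_gap: 0.0212
t: 5.93
tool_pos: [0.5048, -0.0118, 0.015]
tool_rot: [0.693, 0.099, 0.707, -0.096]
contact_force: [-6.1, 1.4, 4.7]
finger_gap: 0.0218
t 5.93 tcp plate [  9.7 -57.6] z 15.0 F [-6.1  1.4  4.7] gap 0.0218 yaw err 0.07 tilt [-0.019  0.007]
units in tool: [ 0.     0.005 -0.014]
```

View pics/w6.png

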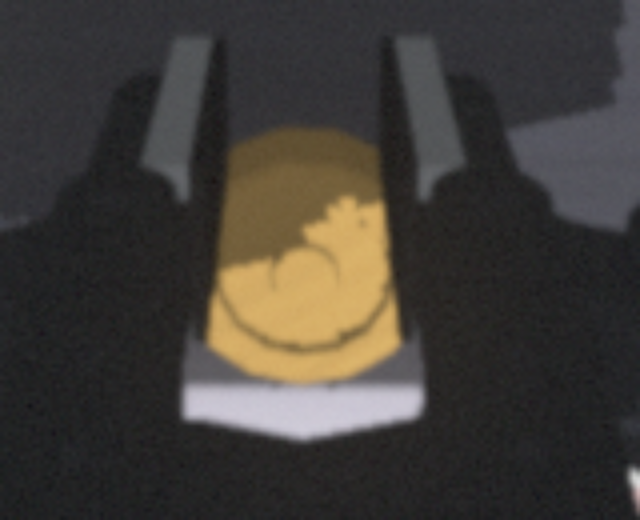

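The push stalled at x≈9.7 with about 6 N, and the disc's edge is at the rail. Now back off, shut the fingers and go round to its right.

```bash
python3 -m jog '[0,0,-0.06,0,-0.02,0,-0.5, 0,0,-0.1,0,0,0,-0.5, 0,0,-0.1,0,0,0,-0.5, 0,-0.05,-0.05,0,0,0,-1, 0,-0.12,0,0,0,0,-1, 0,-0.14,0,0,0,0,-1, 0,-0.1,0,0,0,0,-1, 0,0,0,0,0,0,-1]'
python3 -c "
from h import *
tgt(32,-103,15);lvl()
c=capture('top');f=c['frame'][170:285,150:310,::-1];cv2.imwrite('pics/z2.png',cv2.resize(f,None,fx=5,fy=5))
c=capture('wrist');cv2.imwrite('pics/w7.png',c['frame'][:,:,::-1])"
```

```text
t: 6.65
tool_pos: [0.4571, -0.0501, 0.0153]
tool_rot: [0.703, 0.097, 0.698, -0.095]
contact_force: [-0.5, -0.3, -0.0]
finger_gap: 0.0002
t 6.65 tcp plate [ -25.7 -107.5] z 15.3 F [-0.5 -0.3 -0. ] gap 0.0002 yaw err 0.25 tilt [0.008 0.002]
units in tool: [0.006 0.035 0.481]
turn units [ 0.006  0.009 -0.005]
```

View pics/w7.png

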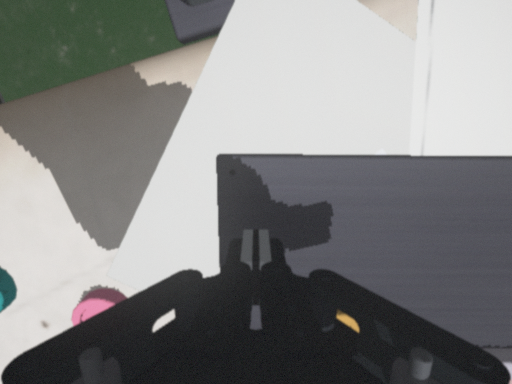

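View pics/z2.png

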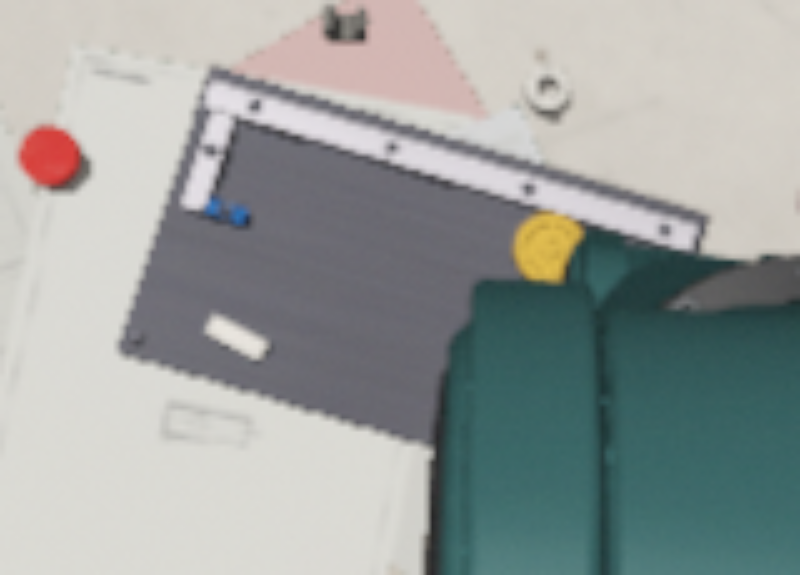

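The top view shows the disc at (550,247) against the rail, with the bystanders unmoved. Now move beside it.

```bash
python3 -m jog '[0,0.01,0.08,0,0.009,0,-1, 0,0,0.1,0,0,0,-1, 0,0,0.1,0,0,0,-1, 0,0,0.08,0,0,0,-1, 0,0,0.06,0,0,0,-1, 0,0,0.02,0,0,0,-1, 0,0,0,0,0,0,-1]'
python3 -c "
from h import *
T=np.load('T.npy')
tgt(32,-103,15);lvl()
c=capture('top');print(w2p(T,ray(c,zuv((550,247)),.022)))
f=c['frame'][170:285,150:310,::-1];cv2.imwrite('pics/z3.png',cv2.resize(f,None,fx=5,fy=5))
c=capture('scene');cv2.imwrite('pics/s3.png',cv2.resize(c['frame'][130:260,140:320,::-1],None,fx=4,fy=4))"
```

```text
t: 7.33
tool_pos: [0.516, -0.0567, 0.0155]
tool_rot: [0.703, 0.096, 0.699, -0.09]
contact_force: [-0.2, -0.0, 0.2]
finger_gap: 0.0003
t 7.33 tcp plate [ 32.8 -97.8] z 15.5 F [-0.2 -0.   0.2] gap 0.0003 yaw err 0.79 tilt [0.006 0.007]
units in tool: [ 0.003 -0.044 -0.007]
turn units [ 0.018  0.005 -0.011]
[ 34.28729647 -57.21351377]
```

View pics/s3.png

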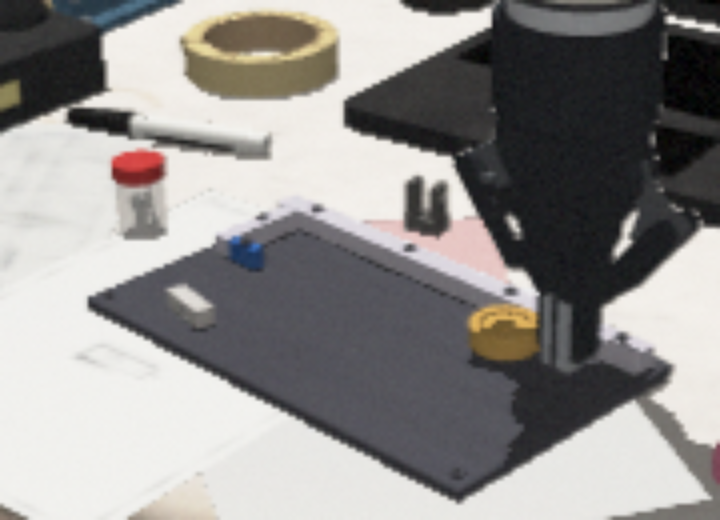

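View pics/z3.png

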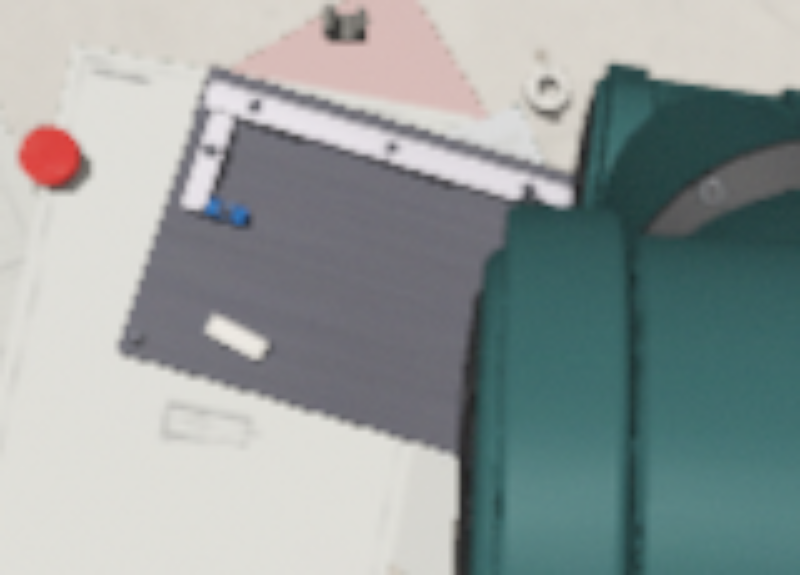

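The disc measures (34.3,-57.2) mm, against the rail. Now slide it along, with the yaw trimmed very slightly towards the rail.

```bash
python3 -m jog '[0,0,0,0.026,0.005,-0.01,-1, 0,0.04,0,0,0,0,-1, 0,0.05,0,0,0,0,-1, 0,0.05,0,0,0,0,-1, 0,0.05,0,0,0,0,-1, 0,0.05,0,0,0,0,-1, 0,0.03,0,0,0,0,-1, 0,0,0,0,0,0,-1]'
python3 -c "
from h import *
tgt(32,55,15);lvl()
c=capture('scene');cv2.imwrite('pics/s4.png',cv2.resize(c['frame'][130:260,140:320,::-1],None,fx=4,fy=4))"
```

```text
t: 8.1
tool_pos: [0.5206, -0.0217, 0.0151]
tool_rot: [0.697, 0.1, 0.703, -0.101]
contact_force: [0.3, -1.2, 0.2]
finger_gap: -0.0001
t 8.1 tcp plate [ 27.6 -62.8] z 15.1 F [ 0.3 -1.2  0.2] gap -0.0001 yaw err -0.46 tilt [-0.008  0.   ]
units in tool: [-0.002  0.982  0.029]
turn units [-0.01  -0.01   0.002]
```

View pics/s4.png

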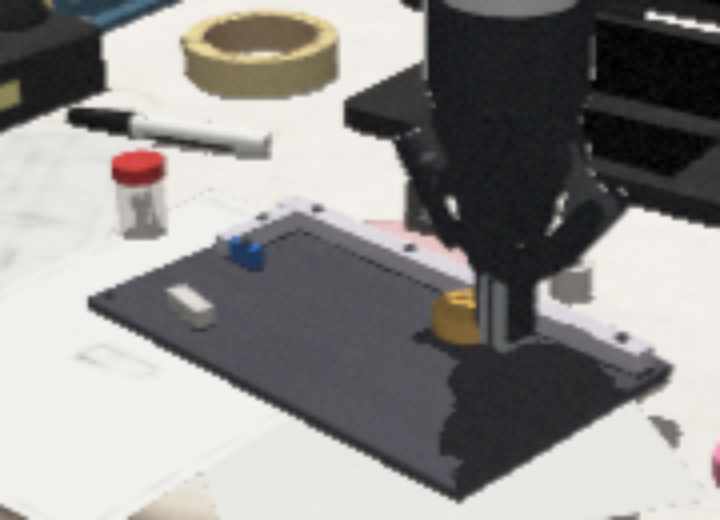

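```bash
python3 -m jog '[0,0.04,0.008,-0.004,-0.01,0,-1, 0,0.05,0.006,0,0,0,-1, 0,0.05,0.006,0,0,0,-1, 0,0.05,0.005,0,0,0,-1, 0,0.05,0.003,0,0,0,-1, 0,0.05,0.003,0,0,0,-1, 0,0.04,0.002,0,0,0,-1, 0,0,0,0,0,0,-1]'
python3 -c "
from h import *
tgt(32,55,15);lvl()
c=capture('scene');cv2.imwrite('pics/s5.png',cv2.resize(c['frame'][130:260,140:320,::-1],None,fx=4,fy=4))"
```

```text
t: 8.82
tool_pos: [0.5348, 0.0168, 0.0148]
tool_rot: [0.699, 0.099, 0.701, -0.102]
contact_force: [-1.8, -0.8, 0.8]
finger_gap: 0.0001
t 8.82 tcp plate [ 30.7 -21.9] z 14.8 F [-1.8 -0.8  0.8] gap 0.0001 yaw err -0.41 tilt [-0.004 -0.004]
units in tool: [-0.005  0.641  0.006]
turn units [-0.009 -0.003  0.006]
```

View pics/s5.png

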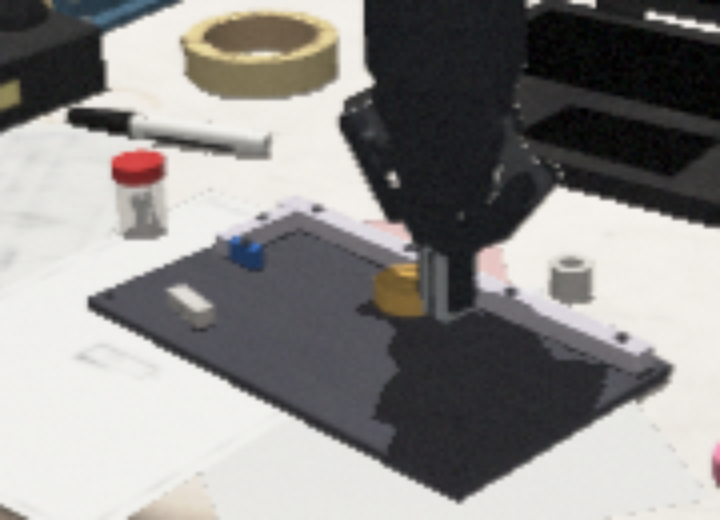

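The disc slides along the rail, at (400,289) in the zoom. Continue.

```bash
python3 -m jog '[0,0.04,0.003,-0.004,0,0.005,-1, 0,0.05,0.002,0,0,0,-1, 0,0.05,0.002,0,0,0,-1, 0,0.05,0.002,0,0,0,-1, 0,0.05,0.002,0,0,0,-1, 0,0.05,0.002,0,0,0,-1, 0,0.04,0.002,0,0,0,-1, 0,0,0,0,0,0,-1]'
python3 -c "
from h import *
tgt(32,55,15);lvl()
c=capture('scene');cv2.imwrite('pics/s6.png',cv2.resize(c['frame'][130:260,140:320,::-1],None,fx=4,fy=4))
c=capture('top');f=c['frame'][170:285,150:310,::-1];cv2.imwrite('pics/z6.png',cv2.resize(f,None,fx=5,fy=5))"
```

```text
t: 9.53
tool_pos: [0.5488, 0.058, 0.0146]
tool_rot: [0.699, 0.099, 0.701, -0.099]
contact_force: [0.6, -1.5, 1.6]
finger_gap: 0.0002
t 9.53 tcp plate [33.  21.6] z 14.6 F [ 0.6 -1.5  1.6] gap 0.0002 yaw err -0.25 tilt [-0.002  0.001]
units in tool: [-0.003  0.279 -0.01 ]
turn units [-0.006 -0.003  0.   ]
```

View pics/s6.png

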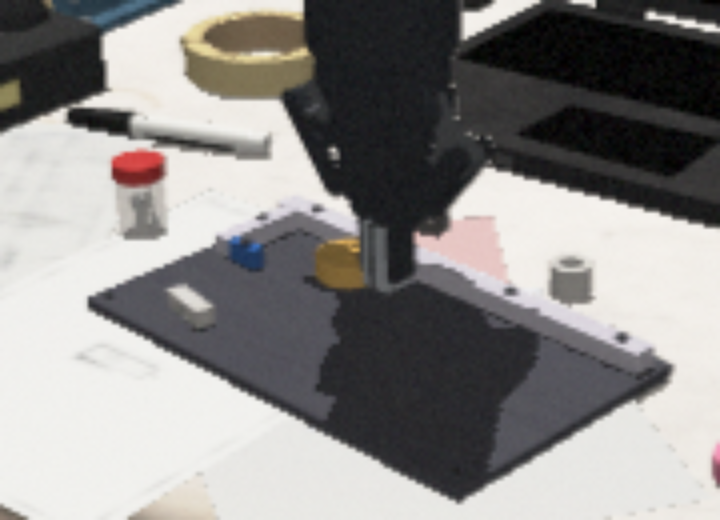

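View pics/z6.png

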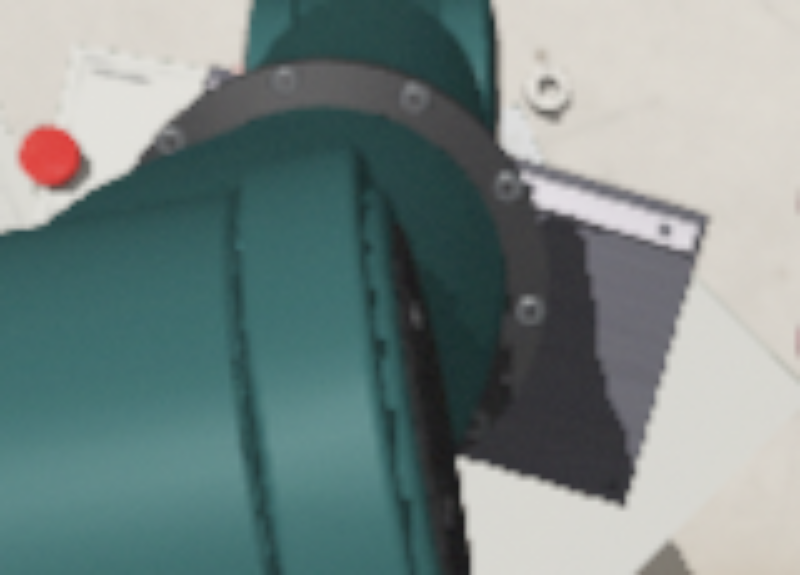

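```bash
python3 -m jog '[0,0.04,0,-0.003,0,0,-1, 0,0.05,0,0,0,0,-1, 0,0.05,0,0,0,0,-1, 0,0.05,0,0,0,0,-1, 0,0.03,0,0,0,0,-1]'
python3 -m jog '[0,0.02,0,0,0,0,-1, 0,0.02,0,0,0,0,-1]'
python3 -c "
from h import *
tgt(32,57,15);lvl()
c=capture('scene');cv2.imwrite('pics/s7.png',cv2.resize(c['frame'][160:250,160:280,::-1],None,fx=6,fy=6,interpolation=cv2.INTER_CUBIC))
c=capture('wrist');cv2.imwrite('pics/w8.png',c['frame'][:,:,::-1])"
```

```text
t: 10.05
tool_pos: [0.5564, 0.0831, 0.0145]
tool_rot: [0.699, 0.099, 0.701, -0.1]
contact_force: [-0.9, -1.2, -0.2]
finger_gap: 0.0001
t: 10.22
tool_pos: [0.5581, 0.0892, 0.0145]
tool_rot: [0.699, 0.099, 0.701, -0.099]
contact_force: [-0.6, -0.2, 1.1]
finger_gap: -0.0003
t 10.22 tcp plate [33.4 54.1] z 14.5 F [-0.6 -0.2  1.1] gap -0.0003 yaw err -0.24 tilt [-0.002 -0.   ]
units in tool: [-0.004  0.024 -0.012]
turn units [-0.005 -0.002  0.001]
```

View pics/s7.png

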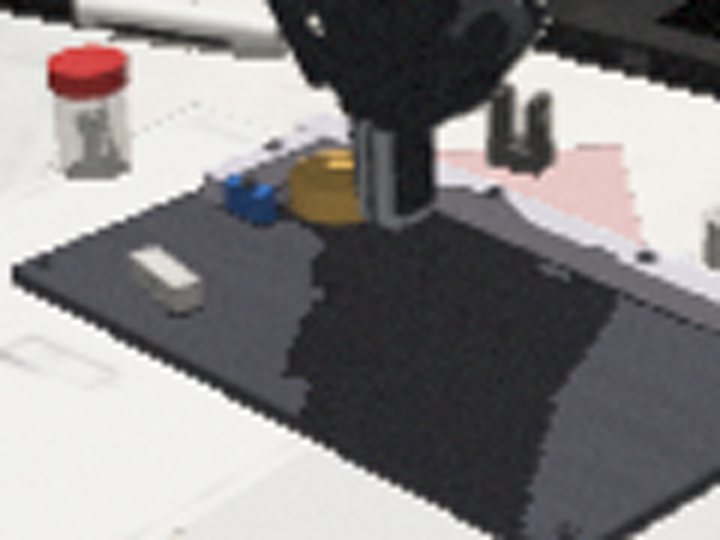

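View pics/w8.png

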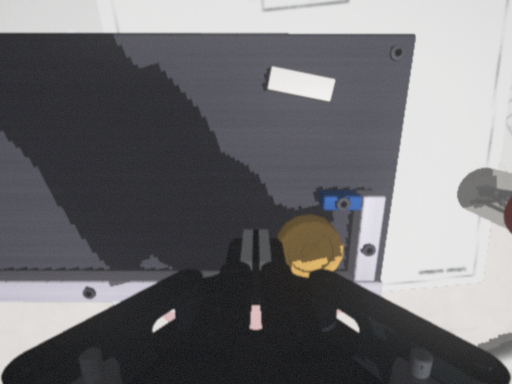

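Wrist view: the disc's left edge is at column 344 and the stop's face at about 355–360, so roughly 6–8 mm remain. Go on gently.

```bash
python3 -m jog '[0,0.02,0,0,0,0,-1, 0,0.02,0,0,0,0,-1]'
python3 -m jog '[0,0.02,0,0,0,0,-1, 0,0.02,0,0,0,0,-1]'
python3 -m jog '[0,0.02,0,0,0,0,-1, 0,0.02,0,0,0,0,-1]'
python3 -c "
from h import *
tgt(32,57,15);lvl()
c=capture('wrist');cv2.imwrite('pics/w9.png',cv2.resize(c['frame'][170:310,220:400,::-1],None,fx=4,fy=4))"
```

```text
t: 10.48
tool_pos: [0.5594, 0.0938, 0.0145]
tool_rot: [0.699, 0.099, 0.701, -0.099]
contact_force: [0.4, -0.0, 1.0]
finger_gap: 0.0
t: 10.65
tool_pos: [0.5601, 0.0972, 0.0144]
tool_rot: [0.699, 0.099, 0.701, -0.1]
contact_force: [-1.8, -6.0, 0.9]
finger_gap: 0.0003
t: 10.82
tool_pos: [0.5601, 0.0971, 0.0143]
tool_rot: [0.698, 0.098, 0.702, -0.104]
contact_force: [-1.4, -3.3, 2.0]
finger_gap: -0.0002
t 10.82 tcp plate [33.2 62.2] z 14.3 F [-1.4 -3.3  2. ] gap -0.0002 yaw err -0.54 tilt [-0.007 -0.007]
units in tool: [-0.005 -0.044 -0.009]
turn units [-0.012 -0.006  0.011]
```

View pics/w9.png

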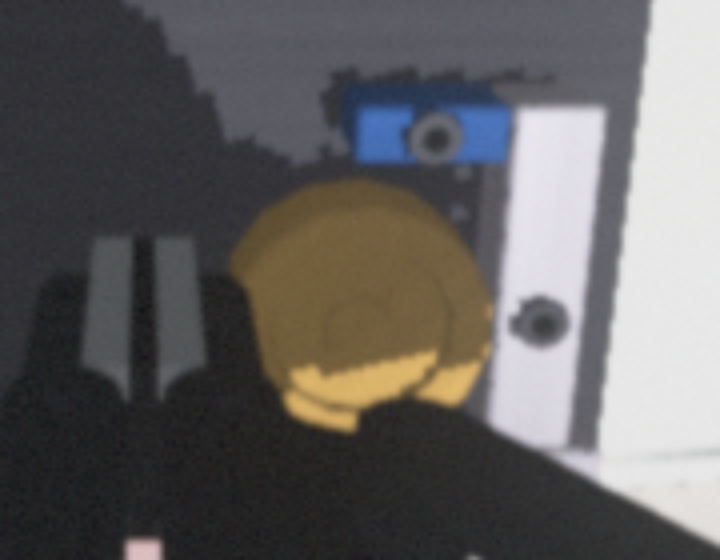

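The push stalled at y=62.2 with 6 N, and the disc's edge meets the stop's top edge (column ~490 in the zoom). Back off, rise and inspect.

```bash
python3 -m jog '[0,-0.05,-0.005,0.01,0,0.01,-1, 0,-0.1,-0.01,0,0,0,-1, 0,-0.1,-0.02,0,0,0,-1, -0.1,-0.1,-0.03,0,0,0,-1, -0.2,-0.05,-0.05,0,0,0,-1, -0.2,0,-0.1,0,0,0,-1, -0.1,0,-0.1,0,0,0,-1, 0,0,0,0,0,0,-1]'
python3 -c "
from h import *
tgt(32,57,15);lvl()
c=capture('scene');cv2.imwrite('pics/s8.png',cv2.resize(c['frame'][160:250,160:280,::-1],None,fx=6,fy=6,interpolation=cv2.INTER_CUBIC))
c=capture('wrist');cv2.imwrite('pics/w10.png',cv2.resize(c['frame'][:,:,::-1],None,fx=1.5,fy=1.5))"
```

```text
t: 11.53
tool_pos: [0.5053, 0.0551, 0.0874]
tool_rot: [0.697, 0.106, 0.702, -0.106]
contact_force: [-0.2, 0.4, 0.3]
finger_gap: 0.0001
t 11.53 tcp plate [-8.1  6.8] z 87.4 F [-0.2  0.4  0.3] gap 0.0001 yaw err -1.35 tilt [-0.007  0.002]
units in tool: [0.6   0.426 0.329]
turn units [-0.03  -0.009  0.001]
```

View pics/s8.png

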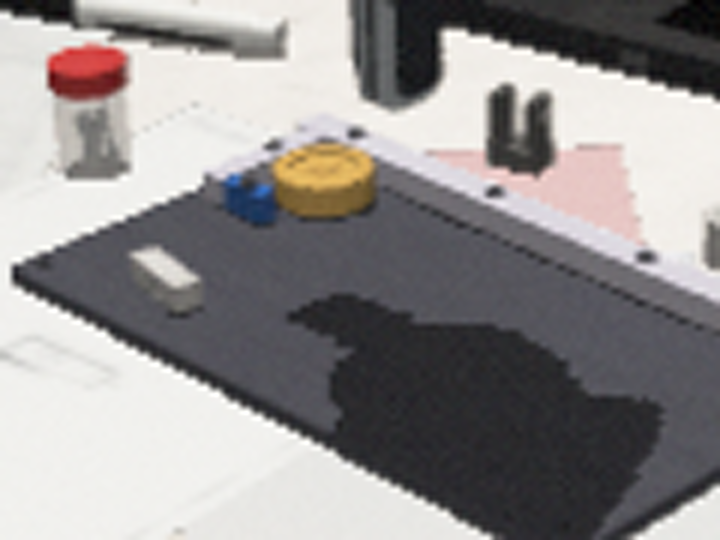

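View pics/w10.png

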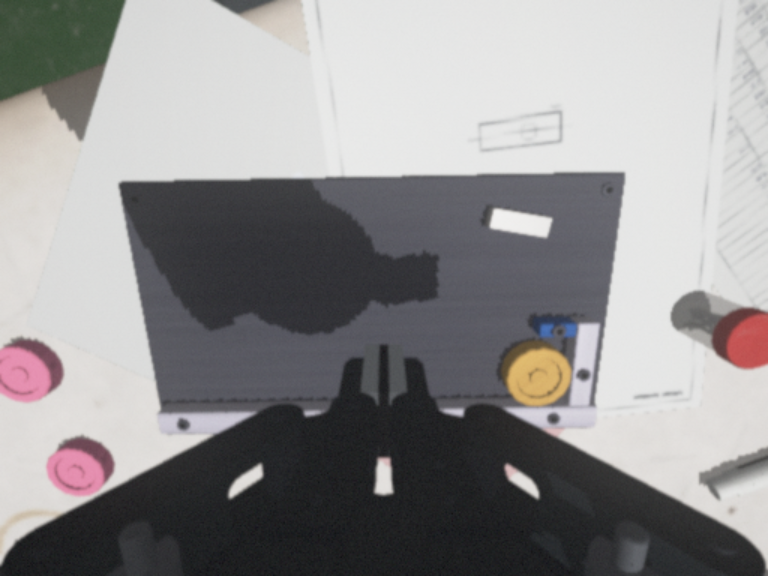

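Both views show the disc in the corner, at (537,373) in the wrist view, touching the rail's and stop's light edges. I'll clear the arm and check from above.

```bash
python3 -m jog '[-0.2,-0.1,-0.05,0,0,0,-1, -0.2,-0.25,0,0,0,0,-1, -0.1,-0.3,0,0,0,0,-1, 0,-0.3,0,0,0,0,-1, 0,-0.3,0.05,0,0,0,-1, 0,-0.3,0.05,0,0,0,-1, 0,-0.2,0,0,0,0,-1, 0,0,0,0,0,0,-1]'
python3 -c "
from h import *
T=np.load('T.npy');tgt(32,57,15)
c=capture('top');f=c['frame'][170:285,150:310,::-1];cv2.imwrite('pics/z9.png',cv2.resize(f,None,fx=5,fy=5))
for r in trace(c,'blank_center')[:4]:
    ys,xs=np.nonzero(r['pixels']);p=ray(c,(xs.mean(),ys.mean()),.022);print(r['conf'],r['rect'],w2p(T,p))
m=cv2.inRange(cv2.cvtColor(c['frame'],cv2.COLOR_RGB2HSV),(15,120,90),(35,255,255));m[:,:180]=0;m[:,:][:,300:]=0;m[:170]=0;m[285:]=0
ys,xs=np.nonzero(m);print(len(xs),w2p(T,ray(c,(xs.mean(),ys.mean()),.021)))
"
```

```text
t: 12.3
tool_pos: [0.4585, -0.1552, 0.1414]
tool_rot: [0.699, 0.102, 0.7, -0.102]
contact_force: [-0.5, -0.4, -0.2]
finger_gap: -0.0
t 12.3 tcp plate [   4.4 -208.2] z 141.4 F [-0.5 -0.4 -0.2] gap -0.0 yaw err -0.74 tilt [-0.002  0.   ]
units in tool: [1.052 2.214 0.204]
0.67 [308.8, 205.1, 324.8, 218.5] [  95.13131918 -184.15387168]
176 [33.93772905 90.62959627]
```

View pics/z9.png

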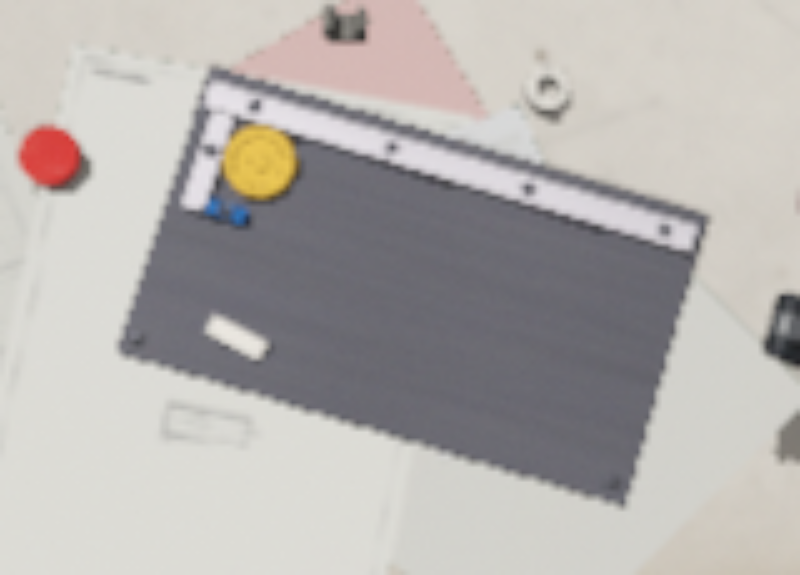

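```bash
python3 -c "
from rig import hand_in,sense
s=sense();print(s['qvel'].round(3));print(hand_in())"
```

```text
[-0.048 -0.008 -0.04   0.006 -0.008  0.009 -0.006]
the job is handed in; nothing more can be done
None
```

The brass blank is in the corner pocket, against both the rail and the end stop, and the job is handed in at about 12.3 s of the 48 s allowed. With two fingertips I pushed it straight back to the rail at y ≈ -57 mm, well short of the blue lip. Then I shut the fingers, slid it along the rail into the pocket and took the hand away.

- **Seating:** both pushes stopped at about 6 N contact. The last top view puts the blank at (33.9, 90.6) mm against a target of (34, 90). That gap is within the camera's calibration error of about 2 mm, so the last few tenths of a millimetre are not proven.
- **Bystanders:** the block, bush, clevis and vial look unmoved in the last top view. I compared them by eye and did not measure them.
- **Checks that disagreed:** the plate's corners fitted the top view only to about 1 pixel. The wrist and top cameras differed by about 3 mm on where the blank started. On the last top view the trained network found only a look-alike, so the final position comes from colour segmentation.

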